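Refit the induction cooker's knob and hold it in to release the panel lock

ROBOT

A 6-joint arm with a two-finger parallel gripper is mounted at the origin on the work surface. World frame = base frame: x ahead of the robot, y to its left, z up, the work surface at z = 0. Lengths are in mm, angles in rad, forces in N, time in s.
With the tool pointing down it reaches from about 350 to 875 mm from the base axis. Payload 4.2 kg.
Tool frame: the origin (TCP) lies at the very end of the fingers, on their centre line; the grasp point (between the pads) lies 19 mm behind it; z points along the fingers, y is the line along which they close (so a half turn about z gives the same grasp; the last joint's range is limited). The gripper opens to 85 mm and grips with 20 to 120 N. Pads are 22 mm wide; open, the fingers measure 114 mm over their backs; the gripper's body (76 mm by 85 mm) begins 54 mm behind the grasp point. The pads swing forward as they close: fully open they stand 13 mm farther back than shut.
Start: joints at [1.452, 0.385, 0.008, 0, -1.194, -0.259], TCP at [230.515, 580.915, 210.212] pointing down, gripper open.
Joint ranges: [-3.14, 3.14], [-1.21, 2.06], [-1.07, 1.41], [-3.16, 2.05], [-2.99, -0.16], [-3.1, 3.1]. Speed limits (rad/s): [2.79, 2.79, 3.14, 3.14, 3.14, 3.14].

INTERFACE

Orientations are given as a unit quaternion [x, y, z, w].
In Python, from bench import read_state, get_image, camera_model, job_done gives the robot as it stands.
- The arm moves only by the shell command python3 -m handwheel 'ROWS'. ROWS is JSON, a list of rows, each a list of 7 numbers: the shift along the tool's x, y, z in m, then the turn, a rotation vector about the tool's x, y, z in rad, then the gripper's target within -1 to 1 (fully open at 1, half-way at 0, shut at -1). In form: [[dx, dy, dz, wx, wy, wz, jaw], ...]. A call has 1 to 10 rows; each row is the pose to reach, as a shift and turn from the pose commanded when the call began, along the tool's axes at that moment; what a row does not reach only later rows make up. A row lasts 1/8 s, in which the tool goes at most 62.5 mm and 10.7 degrees, less where a joint would pass 70% of its speed; a pose out of reach is approached as far as the arm can. A call with a gripper value outside its range is refused whole. The fingers move at their own pace and stop on an object; the grip force is fixed at half the most. Time passes only in rows, so rows that repeat a pose let the fingers close. It gives the time, the measured TCP pose, the force, the opening and the grip force at its end, in the units of the state.
- read_state(): the state, without advancing time (a new reading comes with each control period).
- get_image(name): name is "scene" or "top" or "wrist"; returns (picture, depth): 420x560x3 uint8, blue, green, red; 420x560 float32, mm along the optical axis (not along the pixel's ray), 0 where there is no reading.
- camera_model(name): a dict with "K" (3x3 intrinsics, pixels), "rvec" (rotation vector, rad) and "tvec" (3), from world to camera coordinates, as OpenCV has them; the wrist camera has in their place "hand_eye" (4x4, takes a point from camera to tool coordinates, whose origin is the TCP and whose axes are the flange's). Camera axes: x right, y down, z forward; pixel columns grow to the right and rows downward; lengths in mm; the calibration is good to about 2 mm. A picture is of the moment at which its call begins: read the wrist's pose just before it. camera_model takes no time and is no camera call.
- job_done(): hands the job in; it is judged then, once.
The state is a dict: "clock": time; "joints": joint angles; "joint_vel": joint speeds; "joint_efforts": joint torques, N m; "position": TCP position; "ee_rot": TCP orientation; "contact_force": force on the tool from outside, world axes, zero at the start; "wrist_torque": the same for the moment, N m; "gripper_width": finger opening in mm; "grasp_force": force on a finger pad.
Only numpy, scipy, OpenCV 4.12 (cv2) and the standard library are available. Lean on these libraries where they do the work, as an engineer would, in place of code of your own. Each camera call takes 0.05 s, during which the arm holds its last target. There are 200 camera calls.

TASK

The portable induction cooker's panel is locked and its control knob was pulled off for cleaning. First wake the panel by pressing its round push button fully down and letting it come up again; then pick the knob up off the counter, turn it so that the flat in its bore matches the flat of the bare spindle, push it fully home on the spindle and press it in, spindle and all, as far as the spring goes. Holding it in is what releases the lock, so do not let go: the program finishes while your fingers still hold the knob pressed fully in, with everything else on the counter left where it stands.

Things in the scene. Friction and masses are not known exactly. Their poses are not given: they have to be found in the camera images.
- knob: the cooker's loose black knob, 45 g, left or right of the cooker, underside down, nose away from the robot within 0.7 rad. Origin: centre of its underside, z up. Round flange 44 mm across, 6 mm thick; on it a bar grip with flat parallel sides, 20 mm thick (y), x = -20 to +26 mm, 6 to 34 mm above the underside. Its +x end tapers (from x = 14) to a pointed nose with a thin steel line
- knob_bore_end (a point): closed end of the D-shaped bore in the knob's underside, on its axis, 14 mm above the underside; axes as the knob's. Bore 11 mm across, its flat on the nose side, square to x, 2.2 mm from the axis: clearance 0.5 mm round the spindle, 0.2 mm at the flat. It goes on the spindle only with the knob's x axis pointing the spindle's way (within 0.2 rad). Fully home, this point lies on spindle_tip
- knob_nose (a point): the tip of the knob's pointed nose, 26 mm from the knob's axis along its x, 30 mm above its underside
- spindle_tip (a point): top centre of the bare steel spindle, an upright D-shaft 10 mm across, 21 mm proud of the control panel, right of its middle seen from the robot; chamfered tip. z up; x is level, square out of its flat, which is 2 mm from the axis and faces away from the robot within 0.8 rad. It turns only against a light drag (0.02 N m). Knob home: its underside is 7 mm above the panel, 3 mm when pressed in
- spindle_press (a joint): how far the spindle is pressed down into the cooker: 0 free, 0.004 m fully in; its spring pushes back with 2.7 N at first and 9 N fully in, and pushes it up again when let go
- button_top (a point): centre of the top of the cooker's round grey push button, 30 mm across, 11 mm above the control panel, in a 3 mm high steel bezel 38 mm across; left of the panel's middle seen from the robot, 150 mm from the spindle
- wake_button (a joint): how far the push button is pressed down: 0 up, 0.005 m fully down; its spring pushes back with 1.5 N at first and 5 N fully down, and brings it up again when let go
- cooker: portable induction cooker, fixed: flat steel case 370 (x) by 300 mm (y), black glass top 66 mm high; along its front (-x edge, facing the robot) a black control panel, 86 mm deep, 64 mm high. Origin: centre of its underside, z up, turned up to 0.2 rad. Spindle at x = -142, y = -75 mm; button at x = -142, y = +75 mm; a flat display window between them
- saucepan: bystander: steel saucepan with its lid on, standing on the glass behind the control panel; 166 mm across, 115 mm high with the lid's knob; its handle points back and to the left. Origin: centre of its underside
- pepper_mill: bystander: dark wooden pepper mill, 56 mm across and 150 mm high, on the other side of the cooker's front from the knob. Origin: centre of its underside
- mug: bystander: white mug, 82 mm across and 92 mm high, left of the cooker. Origin: centre of its underside
- jar: bystander: glass jar with a steel lid, 72 mm across and 105 mm high, right of the cooker. Origin: centre of its underside
- oil_bottle: bystander: green oil bottle, 64 mm across and 220 mm high, left of the cooker. Origin: centre of its underside
- bowl: bystander: blue bowl, 110 mm across and 50 mm high, right of the cooker. Origin: centre of its underside
- spoon: bystander: wooden spoon 260 mm long lying across the counter between the robot and the cooker, about 20 mm high. Origin: under its middle
There are look-alikes about, which are no part of the job. There is more than one size of the knob; the job needs the smallest.

How it is judged:
By the outcome, as a careful person would: the job done as asked, in the order asked, and still so for the second after the job is handed in, while the arm keeps its last pose, push and grip.
It also fails if it takes over 56 s, if anything falls off the work surface, if the arm or the gripper's body presses on something with over 40 N, if the wrist force passes 120 N, or if a joint passes its speed limit or range.

## Working session

There is one attempt and no reset: what is moved stays moved. The work goes in short steps, Python scripts to look and compute and a shell command to move; the robot and the scene stay as the last step left them, time stands still between calls to the robot, and variables do not carry over. Pictures are saved under pics/ and viewed, at most 10 in all, crops included, and the job is handed in when it is done.

```bash
mkdir -p pics; ls; cat > h.py <<'E'
import numpy as np,cv2
from scipy.spatial.transform import Rotation as R
from bench import *
def cam(n,st=None):
    m=camera_model(n);K=np.array(m["K"],float)
    if "hand_eye" in m:
        T=np.eye(4);T[:3,:3]=R.from_quat(st["ee_rot"]).as_matrix();T[:3,3]=st["position"]
        T=T@np.array(m["hand_eye"],float)
    else:
        T=np.eye(4);r=R.from_rotvec(np.ravel(m["rvec"])).as_matrix();T[:3,:3]=r.T;T[:3,3]=-r.T@np.ravel(m["tvec"])
    return K,T
def ray(px,z,K,T):
    px=np.atleast_2d(np.array(px,float))
    d=np.c_[px,np.ones(len(px))]@np.linalg.inv(K).T@T[:3,:3].T
    return T[:3,3]+d*((z-T[2,3])/d[:,2])[:,None]
def cloud(D,K,T):
    v,u=np.mgrid[:D.shape[0],:D.shape[1]]
    p=np.stack([u,v,np.ones_like(u)],-1)@np.linalg.inv(K).T*D[...,None]
    return p@T[:3,:3].T+T[:3,3]
def proj(P,K,T):
    p=(np.atleast_2d(P)-T[:3,3])@T[:3,:3]@K.T
    return p[:,:2]/p[:,2:]
E
python3 - <<'E'
from h import *
s=read_state();print(s)
for n in("scene","top","wrist"):
    s=read_state();I,D=get_image(n);np.savez(f"{n}0.npz",I=I,D=D);cv2.imwrite(f"pics/{n}0.png",I)
    K,T=cam(n,s);print(n,T[:3,3].round(),T[:3,2].round(2),K[0,0])
I=np.vstack([cv2.imread("pics/top0.png")]);cv2.imwrite("pics/top0b.png",cv2.resize(I,(800,600)))
E
```

```text
pics
{'clock': 0.0, 'joints': array([ 1.45160963e+00,  3.85524355e-01,  6.60432408e-03, -4.75853769e-04,
       -1.19402016e+00, -2.58620149e-01]), 'joint_vel': array([ 2.44979416e-04,  9.51644848e-04, -7.42825041e-04,  1.06016926e-03,
       -2.03407105e-04,  5.85097500e-05]), 'joint_efforts': array([ 2.00638839e-03, -3.92291522e+01,  1.88404280e+01,  4.18596804e+00,
       -4.49829284e-03, -6.56410286e-07]), 'position': array([230.2966288 , 580.32944812, 209.13610798]), 'ee_rot': array([ 9.82193668e-01, -1.87868041e-01, -1.45935556e-04,  1.08473080e-03]), 'contact_force': array([ 0.08369899, -0.01059163, -1.16738452]), 'wrist_torque': array([-0.04508701, -0.02512052,  0.02074118]), 'grasp_force': 0.0, 'gripper_width': 85.32559380023841}
scene [891. 519. 977.] [-0.28 -0.5  -0.82] 412.9957959792166
top [ 418.   -5. 1189.] [ 0.13 -0.01 -0.99] 414.5761882540396
wrist [305. 552. 373.] [-0.29  0.11 -0.95] 316.48258702055165
```

View pics/top0b.png

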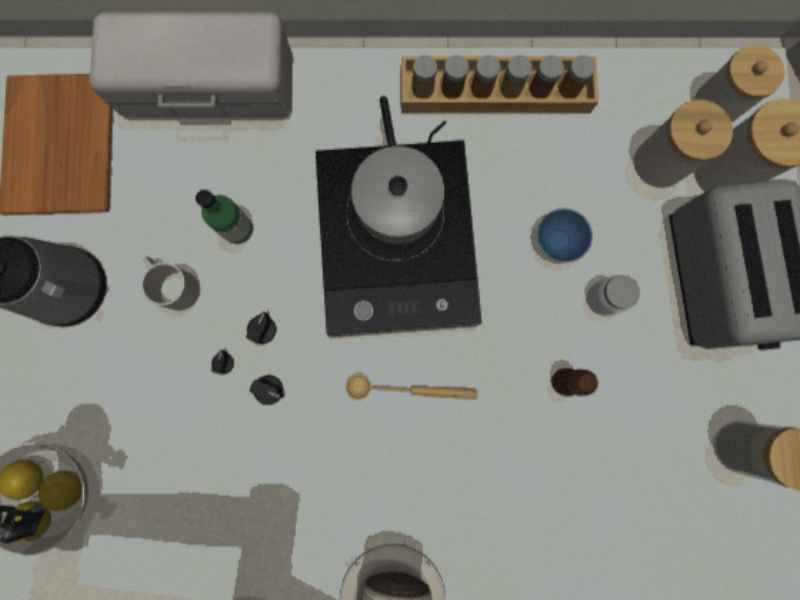

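View pics/scene0.png

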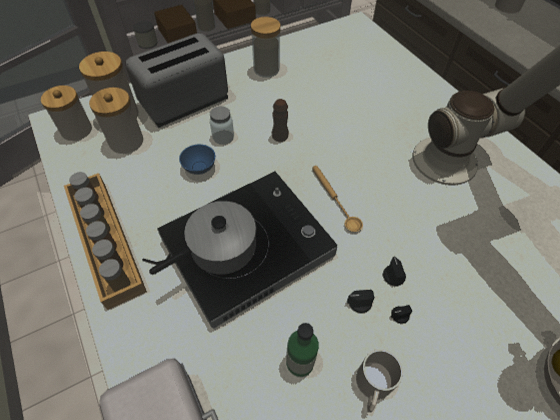

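Top view (800x600): the cooker spans (318–480,142–335), with the button at (363,310) and the spindle at (442,304). There are three black knobs, at (262,327), (222,362) and (267,390). The one at (222,362) looks smallest. The scene view shows the same three at (362,299), (401,313) and (396,270). Next I'll measure all three.

```bash
python3 - <<'E'
from h import *
d=np.load("top0.npz");I,D=d["I"],d["D"];K,T=cam("top")
P=cloud(D,K,T);g=I.max(2)
m=((g<70)).astype(np.uint8);m[:, :135]=0;m[:,215:]=0;m[:200]=0;m[300:]=0
n,L,st,c=cv2.connectedComponentsWithStats(m)
for i in range(1,n):
    if st[i,4]<30: continue
    q=P[L==i]; uv=c[i]
    print(c[i].round(1),st[i,4],"z",np.percentile(q[:,2],[5,50,95]).round(),"xy min/max",q[:,:2].min(0).round(),q[:,:2].max(0).round(), ray(uv,15,K,T).round())
for nm,uv,z in(("button",(254,217),75),("spin",(309,213),85)):
    print(nm,ray(uv,z,K,T).round(1),P[int(uv[1]),int(uv[0])].round(1))
print("panel z",P[225:228,240:300,2].mean(), "counter",P[290:300,230:330,2].mean())
# wrist frame
s=read_state();print(R.from_quat(s["ee_rot"]).as_matrix().round(3)); print(np.array(camera_model("wrist")["hand_eye"]).round(2),s["clock"])
E
```

```text
[136.3 203.8] 33 z [13. 27. 42.] xy min/max [571. 388.] [599. 394.] [[588. 394.  15.]]
[182.6 230.3] 312 z [ 5. 41. 47.] xy min/max [418.  -5.] [541. 290.] [[511. 260.  15.]]
[155.3 253.9] 184 z [ 3. 29. 36.] xy min/max [418.  -5.] [471. 359.] [[445. 335.  15.]]
[186.6 272.2] 335 z [ 4. 41. 48.] xy min/max [367.  -5.] [420. 272.] [[394. 246.  15.]]
button [[542.2  55.   75. ]] [542.2  54.9  75.2]
spin [[551.6 -93.   85. ]] [551.3 -92.8  87.5]
panel z 69.38854243700185 counter 3.955502143674893
[[ 0.929 -0.369 -0.   ]
 [-0.369 -0.929 -0.002]
 [ 0.     0.002 -1.   ]]
[[   0.     -0.95   -0.31   79.66]
 [   1.      0.     -0.     -0.76]
 [   0.     -0.31    0.95 -163.83]
 [   0.      0.      0.      1.  ]] 0.15
```

```bash
python3 -m handwheel '[[0.317,0.1375,0.039,0,0,-0.378,-1],[0.317,0.1375,0.039,0,0,-0.378,-1],[0.317,0.1375,0.039,0,0,-0.378,-1],[0.317,0.1375,0.039,0,0,-0.378,-1],[0.317,0.1375,0.039,0,0,-0.378,-1],[0.317,0.1375,0.039,0,0,-0.378,-1],[0.317,0.1375,0.039,0,0,-0.378,-1],[0.317,0.1375,0.039,0,0,-0.378,-1]]'
python3 - <<'E'
from h import *
s=read_state();I,D=get_image("wrist");K,T=cam("wrist",s)
print(R.from_quat(s["ee_rot"]).as_matrix().round(3),s["joint_vel"].round(3))
np.savez("w1.npz",I=I,D=D,T=T,K=K);cv2.imwrite("pics/w1.png",I)
print(proj([445,335,30],K,T))
E
```

```text
clock: 1.15
position: [474.2, 336.3, 171.1]
ee_rot: [1.0, 0.0, -0.0, 0.0]
contact_force: [-1.7, 0.5, -0.2]
gripper_width: -0.1
grasp_force: 0.0
[[ 1.  0. -0.]
 [ 0. -1. -0.]
 [-0.  0. -1.]] [ 0.023 -0.006  0.005  0.001 -0.     0.001]
[[278.4347891  217.56231234]]
```

View pics/w1.png

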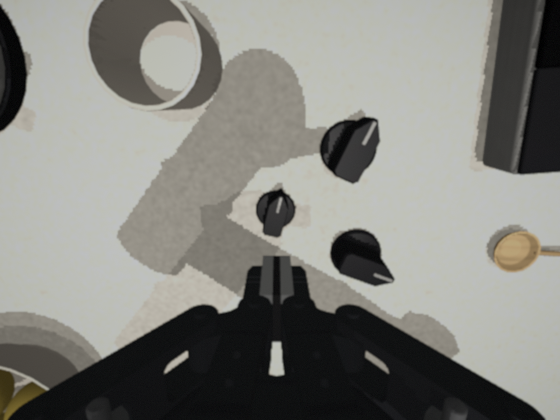

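Wrist view: the candidates are the knobs at (276,210), about 40 px across, (350,150), about 58 px, and (360,255), about 52 px and pointing sideways. I choose (276,210): it is the smallest and its nose points away from the robot. Next: measurement and a close crop.

```bash
cat > knob.py <<'E'
from h import *
def knob(I,D,K,T,c,r=45,z0=0):
    x,y=int(c[0])-r,int(c[1])-r
    g=I.max(2).astype(int)[y:y+2*r,x:x+2*r]
    m=(g<62).astype(np.uint8); n,L,st,_=cv2.connectedComponentsWithStats(m)
    i=1+np.argmax(st[1:,4]); m=(L==i).astype(np.uint8)
    cn=max(cv2.findContours(m,cv2.RETR_EXTERNAL,cv2.CHAIN_APPROX_NONE)[0],key=cv2.contourArea)[:,0]+[x,y]
    hull=cv2.convexHull((cn-[x,y]).astype(np.int32)); hm=cv2.fillConvexPoly(np.zeros_like(m),hull,1)
    hm=cv2.erode(hm,np.ones((3,3)))
    ln=np.argwhere((hm>0)&(g>95))[:,::-1]+[x,y]
    return cn,ln
E
python3 - <<'E'
from knob import *
d=np.load("w1.npz");I,D,K,T=[d[k] for k in("I","D","K","T")]
cn,ln=knob(I,D,K,T,(276,210))
W=ray(cn,6,K,T);print("ext@6",W.min(0).round(1),W.max(0).round(1))
c,(a,b),an=cv2.minAreaRect(W[:,:2].astype(np.float32));print(c,a,b,an)
L=ray(ln,34,K,T);print(len(ln),"line mean",L.mean(0).round(1),"ends",L[L[:,0].argmax()].round(1),L[L[:,0].argmin()].round(1))
vx,vy,_,_=cv2.fitLine(L[:,:2].astype(np.float32),cv2.DIST_L2,0,.01,.01).ravel();print("yaw",np.arctan(vy/vx))
P=cloud(D,K,T)[175:245,235:320].reshape(-1,3)
q=P[P[:,2]>25];print("top pts",len(q),q.mean(0).round(1),np.percentile(q[:,2],[50,95]),"counter",np.median(P[P[:,2]<8][:,2]))
cc,(a,b),an=cv2.minAreaRect(q[:,:2].astype(np.float32));print("bar",cc,a,b,an)
cv2.imwrite("pics/w1c.png",cv2.resize(I[110:300,200:420],None,fx=3.5,fy=3.1,interpolation=cv2.INTER_CUBIC)[:590,:780])
E
```

```text
ext@6 [415.6 317.8   6. ] [468.9 358.4   6. ]
(441.663818359375, 337.0645751953125) 50.424041748046875 41.02619171142578 19.237337112426758
64 line mean [458.3 335.7  34. ] ends [468.  332.5  34. ] [435.1 331.4  34. ]
yaw -0.40475458
top pts 799 [450.6 337.8  43.3] [34.20720259 35.85263135] counter 0.3853634870717997
bar (488.9792785644531, 333.123046875) 22.97473907470703 128.72927856445312 83.45384216308594
```

View pics/w1c.png

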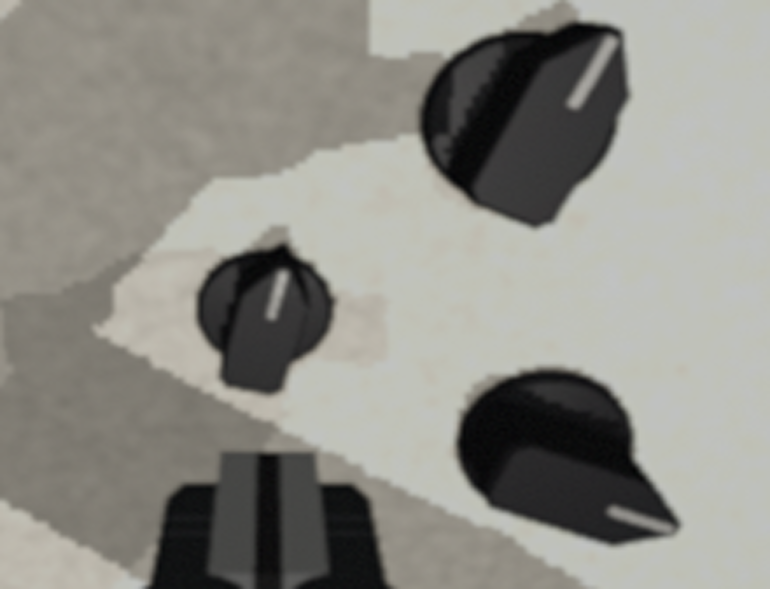

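The crop shows the small knob with flange centre at about crop (264,308). Its steel line runs from (283,272) to (272,318), and its nose points away and slightly right. The two larger knobs are look-alikes.

```bash
python3 - <<'E'
from knob import *
d=np.load("w1.npz");I,D,K,T=[d[k] for k in("I","D","K","T")]
f=lambda a:[(200+u/3.5,110+v/3.1) for u,v in a]
L=ray(f([(283,270),(271,320)]),34,K,T);v=L[0]-L[1];print("line",L.round(1),"yaw",np.arctan2(v[1],v[0]))
F=ray(f([(197,308),(331,308)]),5,K,T);print("flange",F.round(1),F[:,:2].mean(0))
B=ray(f([(222,384),(284,392)]),34,K,T);print("rear",B.round(1),B.mean(0))
cn,ln=knob(I,D,K,T,(276,210));g=I.max(2)
P=cloud(D,K,T)[180:245,240:315].reshape(-1,3);q=P[(P[:,2]>30)&(P[:,2]<40)&(np.hypot(P[:,0]-440,P[:,1]-336)<40)]
cc,(a,b),an=cv2.minAreaRect(q[:,:2].astype(np.float32));print("bar",cc,a,b,an,q.mean(0),len(q))
w,V=np.linalg.eigh(np.cov(q[:,:2].T));print("pca",np.arctan(V[1,1]/V[0,1]))
E
```

```text
line [[467.9 332.7  34. ]
 [451.1 336.1  34. ]] yaw -0.19703606701560422
flange [[445.6 359.2   5. ]
 [445.6 317.1   5. ]] [445.60564817 338.14280261]
rear [[428.6 350.4  34. ]
 [425.8 332.2  34. ]] [427.20895614 341.29355518  34.        ]
bar (447.6545715332031, 337.3912048339844) 19.910131454467773 46.495723724365234 76.04032135009766 [446.77845367 337.85674494  34.12584119] 746
pca -0.23756265957224046
```

```bash
python3 -m handwheel '[[0.046,0.355,0,0,0,0,-1],[0.046,0.355,0,0,0,0,-1],[0.046,0.355,0,0,0,0,-1],[0.046,0.355,0,0,0,0,-1],[0.046,0.355,0,0,0,0,-1],[0.046,0.355,0,0,0,0,-1],[0.046,0.355,0,0,0,0,-1],[0.046,0.355,0,0,0,0,-1],[0.046,0.355,0,0,0,0,-1]]'
python3 - <<'E'
from h import *
s=read_state();I,D=get_image("wrist");K,T=cam("wrist",s)
np.savez("w2.npz",I=I,D=D,T=T,K=K)
print(proj([[542,55,75],[551,-93,85]],K,T))
cv2.imwrite("pics/w2.png",cv2.resize(I[130:300,150:420],None,fx=2.9,fy=2.9,interpolation=cv2.INTER_CUBIC))
E
```

```text
clock: 2.33
position: [520.6, -17.3, 171.3]
ee_rot: [1.0, 0.001, 0.0, -0.0]
contact_force: [0.1, 0.4, -0.5]
gripper_width: 0.0
grasp_force: 0.0
[[191.19633104 178.47974692]
 [372.11104538 170.73101065]]
```

View pics/w2.png

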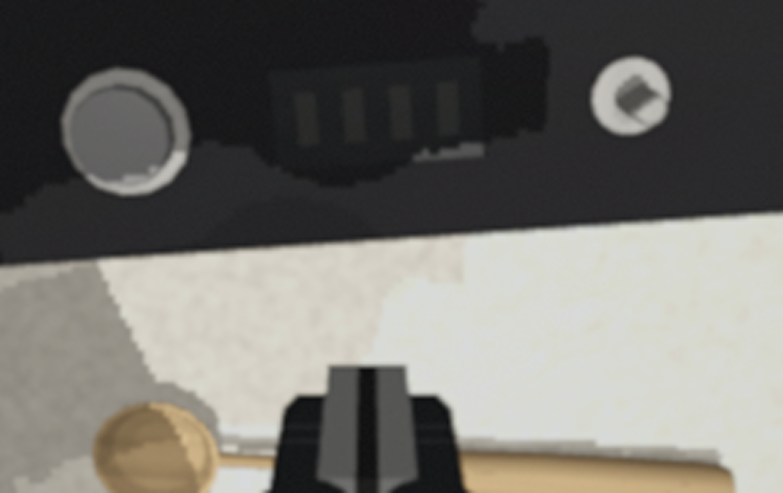

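The crop shows the button centre at crop (120,133) and the bare spindle at (630,96), its tip leaning to about (650,110) with a dark flat face on the far side.

```bash
python3 - <<'E'
from h import *
d=np.load("w2.npz");I,D,K,T=[d[k] for k in("I","D","K","T")]
f=lambda a:[(150+u/2.9,130+v/2.9) for u,v in a]
print("button",ray(f([(120,133)]),75,K,T).round(1),"bezel",ray(f([(126,131)]),67,K,T).round(1),"disc",ray(f([(630,96)]),65,K,T).round(1),"tip",ray(f([(649,109)]),85,K,T).round(1))
P=cloud(D,K,T)
print("btn z",P[172:180,186:196,2].mean(),"panel z",np.median(P[190:200,240:300,2]))
e=ray(f([(0,263),(783,213)]),64,K,T);v=e[0]-e[1];print("cooker yaw",-np.arctan2(v[0],v[1]))
print(read_state()["position"])
E
```

```text
button [[544.2  54.7  75. ]] bezel [[543.1  55.   67. ]] disc [[553.6 -94.3  65. ]] tip [[553.5 -94.1  85. ]]
btn z 75.26174409603111 panel z 64.24695422472178
cooker yaw 0.07038876068997416
[520.56235924 -17.36278621 171.33827792]
```

```bash
python3 -m handwheel '[[0.023,-0.072,0,0,0,0,-1],[0.023,-0.072,0.05,0,0,0,-1],[0.023,-0.072,0.088,0,0,0,-1],[0.023,-0.072,0.088,0,0,0,-1],[0.023,-0.072,0.096,0,0,0,-1],[0.023,-0.072,0.101,0,0,0,-1],[0.023,-0.072,0.103,0,0,0,-1],[0.023,-0.072,0.103,0,0,0,-1]]'
```

```text
clock: 3.38
position: [543.7, 53.1, 68.7]
ee_rot: [1.0, -0.0, 0.0, -0.0]
contact_force: [-0.5, -0.2, 0.7]
gripper_width: 0.1
grasp_force: 0.0
```

```bash
python3 -m handwheel '[[0,0,0.001,0,0,0,-1],[0,0,0.001,0,0,0,-1]]'; python3 -m handwheel '[[0,0,0.001,0,0,0,-1],[0,0,0.001,0,0,0,-1]]'
python3 - <<'E'
from h import *
s=read_state();I,D=get_image("wrist");print(s["contact_force"],s["wrist_torque"],s["position"],s["joint_efforts"])
cv2.imwrite("pics/w3.png",I)
E
```

```text
clock: 3.62
position: [543.5, 53.2, 67.3]
ee_rot: [1.0, 0.0, 0.0, -0.0]
contact_force: [-0.3, 1.6, -0.2]
gripper_width: 0.0
grasp_force: 0.0
clock: 3.88
position: [543.4, 53.2, 66.1]
ee_rot: [1.0, 0.0, -0.0, 0.0]
contact_force: [-0.4, -0.7, -0.1]
gripper_width: 0.1
grasp_force: 0.0
[-0.41341286 -0.66671802 -0.14075897] [ 0.00972496 -0.03486976  0.00061438] [543.42408027  53.16723205  66.11337004] [-2.48200595e-03 -3.57101905e+01  1.44772965e+01  3.21485683e+00
  3.86412634e-03 -1.14945203e-05]
```

View pics/w3.png

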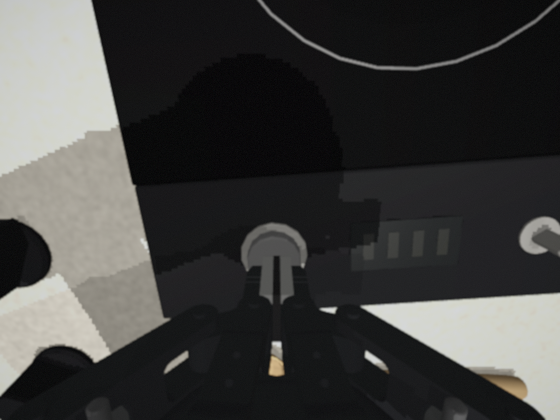

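The fingers stand over the button, with tips at (276,255) and the button centre near (274,245), but no contact force shows. I'll check depth.

```bash
python3 - <<'E'
from h import *
s=read_state();I,D=get_image("wrist");K,T=cam("wrist",s);P=cloud(D,K,T)
np.savez("w3.npz",I=I,D=D,T=T,K=K)
for v in range(226,300,4): print(v,P[v,274].round(1),P[v,262].round(1),I[v,274],I[v,262])
E
```

```text
226 [560.5  55.3  67.8] [560.   61.9  66.6] [118 122 123] [95 98 99]
230 [623.5  54.  230. ] [558.   61.9  67.5] [91 95 96] [ 99 102 103]
234 [557.4  55.3  71.8] [556.   61.9  68.6] [62 63 63] [67 68 68]
238 [556.4  55.2  75. ] [555.9  61.7  73.7] [87 87 88] [69 70 70]
242 [554.3  55.2  75.5] [554.1  61.7  74.9] [82 82 83] [83 83 84]
246 [552.1  55.2  75.7] [551.8  61.7  75. ] [81 81 82] [82 82 82]
250 [549.6  55.3  75.4] [549.2  61.7  74.5] [82 82 82] [82 82 83]
254 [547.4  55.3  75.7] [547.2  61.7  75.4] [80 80 81] [81 82 82]
258 [554.3  55.1  94. ] [544.3  61.8  74.4] [30 30 29] [82 83 83]
262 [554.4  55.1  98.2] [542.6  61.8  75.7] [26 26 27] [82 83 83]
266 [554.2  55.1 101.7] [554.1  60.5 101.6] [29 28 28] [71 73 72]
270 [553.9  55.  104.9] [554.4  60.3 105.7] [23 23 23] [79 81 80]
274 [554.6  55.  109.7] [554.2  60.2 108.9] [22 22 22] [80 83 82]
278 [554.6  55.  112.9] [554.2  60.  112.2] [22 21 22] [82 84 84]
282 [554.  55. 115.] [554.4  59.9 115.7] [17 18 17] [84 86 86]
286 [554.5  54.9 118.9] [553.9  59.8 117.9] [19 19 20] [84 86 86]
290 [554.2  54.9 121.3] [555.   59.6 122.6] [20 19 19] [84 86 85]
294 [555.1  54.9 125.5] [554.1  59.5 124. ] [21 20 21] [86 88 88]
298 [552.9  54.9 124.8] [555.7  59.3 129. ] [29 29 30] [23 23 22]
```

Depth shows the button still up at z 75. The finger tips really end near z 91, about 25 mm above the reported TCP. I'll go down gently and watch the force.

```bash
python3 - <<'E'
import numpy as np
from h import cloud
d=np.load("w3.npz");P=cloud(d["D"],d["K"],d["T"])[230:300,255:300].reshape(-1,3)
q=P[(abs(P[:,0]-554.3)<1.2)&(P[:,2]>80)];print(np.percentile(q[:,2],[0,1,3,10]),q[:,1].min(),q[:,1].max())
E
python3 -m handwheel '[[0.001,0,0.004,0,0,0,-1],[0.001,0,0.008,0,0,0,-1],[0.001,0,0.010,0,0,0,-1]]'; python3 -m handwheel '[[0,0,0.002,0,0,0,-1],[0,0,0.004,0,0,0,-1]]';
```

```text
[90.48392599 91.63023221 92.89118592 96.34859738] 45.412359236979555 62.14356294462909
clock: 4.35
position: [544.3, 53.1, 55.7]
ee_rot: [1.0, 0.0, -0.0, 0.0]
contact_force: [-0.1, 0.3, 0.1]
gripper_width: 0.1
grasp_force: 0.0
clock: 4.6
position: [544.5, 53.1, 52.3]
ee_rot: [1.0, 0.0, -0.0, 0.0]
contact_force: [-0.4, -0.3, 2.3]
gripper_width: -0.2
grasp_force: 1.3
```

```bash
python3 -m handwheel '[[0,0,0.002,0,0,0,-1],[0,0,0.002,0,0,0,-1]]'; python3 -m handwheel '[[0,0,0.002,0,0,0,-1],[0,0,0.002,0,0,0,-1]]';python3 -m handwheel '[[0,0,0.001,0,0,0,-1],[0,0,0.001,0,0,0,-1]]'
```

```text
clock: 4.85
position: [544.5, 53.2, 50.5]
ee_rot: [1.0, 0.0, 0.0, 0.0]
contact_force: [-1.3, 0.4, 3.2]
gripper_width: 0.1
grasp_force: 1.9
clock: 5.1
position: [544.5, 53.2, 49.0]
ee_rot: [1.0, 0.0, 0.0, 0.0]
contact_force: [-3.4, 0.6, 8.3]
gripper_width: 0.1
grasp_force: 3.9
clock: 5.35
position: [544.5, 53.2, 48.9]
ee_rot: [1.0, 0.0, 0.0, 0.0]
contact_force: [-5.6, 0.6, 12.2]
gripper_width: -0.1
grasp_force: 6.4
```

Bottomed: the force exceeds the 5 N spring and z has stalled. Now I release and take a close-up of the spindle.

```bash
python3 -m handwheel '[[0,0,-0.02,0,0,0,-1],[0,0,-0.06,0,0,0,-1],[-0.022,0.06,-0.05,0,0,0,-1],[-0.022,0.11,-0.045,0,0,0,-1],[-0.022,0.147,-0.043,0,0,0,-1],[-0.022,0.147,-0.043,0,0,0,-1],[-0.022,0.147,-0.043,0,0,0,-1]]'
python3 - <<'E'
from h import *
s=read_state();I,D=get_image("wrist");I2,_=get_image("wrist");K,T=cam("wrist",s)
np.savez("w4.npz",I=I,D=D,T=T,K=K);P=cloud(D,K,T)
u=proj([[553.5,-94.2,85],[544,55,75]],K,T);print(u)
x,y=u[1].astype(int)
if 5<x<555: print("btn",P[y-2:y+3,x-2:x+3,2].mean())
x,y=u[0].astype(int)
c=I[y-35:y+35,x-45:x+45];cv2.imwrite("pics/w4.png",cv2.resize(c,None,fx=8,fy=8,interpolation=cv2.INTER_CUBIC));print(x-45,y-35)
E
```

```text
clock: 6.22
position: [522.6, -93.6, 89.9]
ee_rot: [1.0, -0.0, 0.0, -0.0]
contact_force: [-0.2, -0.3, 0.0]
gripper_width: 0.0
grasp_force: 0.0
[[278.87451656 198.30445276]
 [ 27.79390659 208.89879086]]
btn 75.30360388012723
233 163
```

View pics/w4.png

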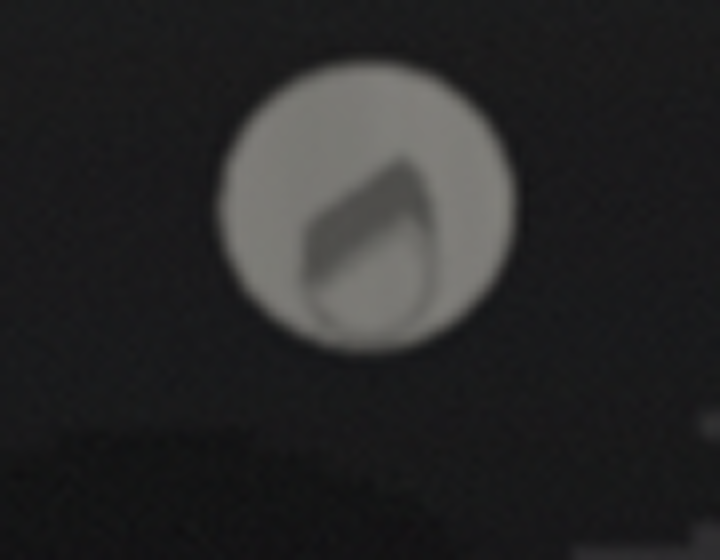

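The crop shows the spindle disc centred at (368,207). The flat is a dark face, its base edge running (308,215)–(405,155) and its top edge (312,283)–(415,222), facing up-left. The button is up again at z 75.3.

```bash
python3 - <<'E'
from h import *
d=np.load("w4.npz");I,D,K,T=[d[k] for k in("I","D","K","T")]
f=lambda a:[(233+(u+.5)/8-.5,163+(v+.5)/8-.5) for u,v in a]
g=I.max(2).astype(np.uint8)
m=(g>48).astype(np.uint8);m[:160]=0;m[215:]=0;m[:,:240]=0;m[:,310:]=0
cn=max(cv2.findContours(m,cv2.RETR_EXTERNAL,cv2.CHAIN_APPROX_NONE)[0],key=cv2.contourArea)
W=ray(cn[:,0],65,K,T)[:,:2].astype(np.float32);print("disc",cv2.fitEllipse(W))
for z,a in((64,[(308,215),(405,155)]),(83,[(312,283),(415,222)])):
    e=ray(f(a),z,K,T);v=e[1]-e[0];print(e.round(1),"normal yaw",np.arctan2(v[0],-v[1]),np.hypot(*v[:2]))
print("tip",ray(f([(370,272)]),84,K,T).round(1))
E
```

```text
disc ((553.914306640625, -94.0784683227539), (22.700515747070312, 22.873308181762695), 59.4530143737793)
[[553.1 -89.5  64. ]
 [557.9 -97.   64. ]] normal yaw 0.5666005685192784 8.847594921711206
[[553.1 -90.1  83. ]
 [557.6 -97.3  83. ]] normal yaw 0.5511545974877883 8.440665397192536
tip [[554.2 -94.2  84. ]]
```

Button released, spindle at (553.9, −94.1) with yaw 0.56. Now to above the small knob with the jaw partly open.

```bash
python3 -m handwheel '[[-0.02,0,-0.05,0,0,0,-0.15],[-0.04,-0.06,-0.07,0,0,0.1,-0.15],[-0.0775,-0.4316,-0.07,0,0,0.21,-0.15],[-0.0775,-0.4316,-0.07,0,0,0.21,-0.15],[-0.0775,-0.4316,-0.07,0,0,0.21,-0.15],[-0.0775,-0.4316,-0.07,0,0,0.21,-0.15],[-0.0775,-0.4316,-0.07,0,0,0.21,-0.15],[-0.0775,-0.4316,-0.07,0,0,0.21,-0.15],[-0.0775,-0.4316,0.0,0,0,0.21,-0.15],[-0.0775,-0.4316,0.0,0,0,0.21,-0.15]]'
python3 -m handwheel '[[0,0,0.04,0,0,0,-0.15],[0,0,0.047,0,0,0,-0.15],[0,0,0.047,0,0,0,-0.15]]'
cat > look.py <<'E'
from h import *
import sys
s=read_state();I,D=get_image("wrist");K,T=cam("wrist",s);P=cloud(D,K,T)
np.savez(sys.argv[1]+".npz",I=I,D=D,T=T,K=K,pos=s["position"],rot=s["ee_rot"])
Rm=R.from_quat(s["ee_rot"]).as_matrix();Q=(P-s["position"])@Rm   # tool coords
np.save(sys.argv[1]+"_Q.npy",Q)
print("yaw",np.arctan2(Rm[1,0],Rm[0,0]),s["position"].round(1),s["gripper_width"],Rm[:,2].round(4))
q=Q[(abs(Q[...,0]-11)<1.5)&(Q[...,2]<-10)&(Q[...,2]>-60)&(abs(Q[...,1])<60)]
for sgn in(-1,1):
    k=q[q[:,1]*sgn>0]
    if len(k): print("finger",sgn,"z",np.percentile(k[:,2],[95,99]).round(1),"y",np.percentile(k[:,1],[1,99]).round(1))
E
python3 look.py w5; python3 - <<'E'
from h import *
d=np.load("w5.npz");I=d["I"]
cv2.imwrite("pics/w5.png",cv2.resize(I[120:330,170:390],None,fx=2.8,fy=2.8,interpolation=cv2.INTER_CUBIC))
E
```

```text
clock: 7.58
position: [441.6, 336.5, 86.2]
ee_rot: [0.995, -0.104, -0.003, 0.004]
contact_force: [0.4, -0.6, -0.9]
gripper_width: 36.3
grasp_force: 0.0
clock: 7.95
position: [445.7, 338.1, 44.6]
ee_rot: [0.995, -0.105, 0.001, -0.0]
contact_force: [0.1, 0.5, 0.2]
gripper_width: 36.5
grasp_force: 0.0
yaw -0.20954255358472582 [445.7 338.1  44.6] 36.53407098597125 [ 1.3e-03  8.0e-04 -1.0e+00]
finger -1 z [-28.5 -26. ] y [-25.4 -18.8]
finger 1 z [-28.5 -26.2] y [17.3 24. ]
```

View pics/w5.png

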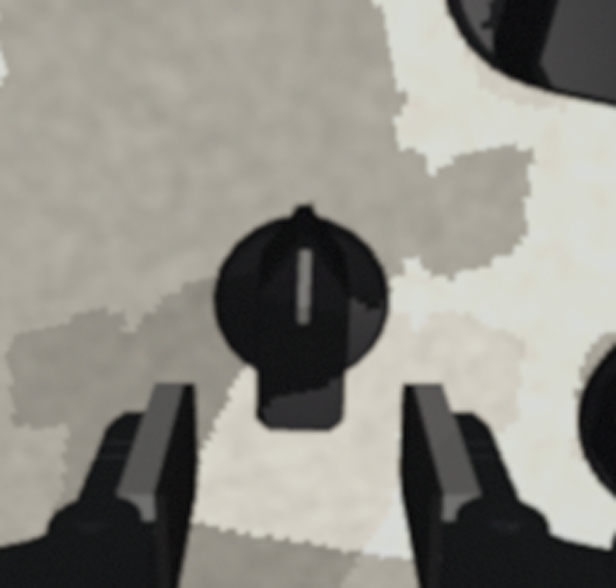

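Pads straddle the small knob, with the bar parallel to them and its steel line upright at crop x≈304 against the pad midline at ≈299. Descend and grip.

```bash
python3 -m handwheel '[[0,0,0.025,0,0,0,-0.15],[0,0,0.045,0,0,0,-0.15],[0,0,0.053,0,0,0,-0.15],[0,0,0.057,0,0,0,-0.15],[0,0,0.057,0,0,0,-0.15]]'
python3 -m handwheel '[[0,0,0,0,0,0,-1],[0,0,0,0,0,0,-1],[0,0,0,0,0,0,-1],[0,0,0,0,0,0,-1]]'; python3 look.py w6
```

```text
clock: 8.62
position: [445.4, 338.2, -13.0]
ee_rot: [0.995, -0.105, 0.0, -0.001]
contact_force: [-0.5, -0.4, -0.5]
gripper_width: 36.2
grasp_force: 0.0
clock: 9.12
position: [445.5, 338.5, -12.8]
ee_rot: [0.995, -0.104, 0.001, -0.001]
contact_force: [-0.8, -1.3, 6.5]
gripper_width: 19.0
grasp_force: 59.2
yaw -0.20932075779949905 [445.5 338.5 -12.8] 18.991945308342487 [ 0.0014  0.0014 -1.    ]
finger -1 z [-12.3 -11.8] y [-58.5  -0.9]
finger 1 z [-12.5 -12. ] y [ 0.8 58.9]
```

```bash
python3 -m handwheel '[[0,0,-0.03,0,0,0,-1],[0,0,-0.08,0,0,0,-1],[0,0,-0.133,0,0,0,-1],[0.196,0.4006,-0.133,0,0,-0.77,-1],[0.196,0.4006,-0.133,0,0,-0.77,-1],[0.196,0.4006,-0.133,0,0,-0.77,-1],[0.196,0.4006,-0.133,0,0,-0.77,-1],[0.196,0.4006,-0.133,0,0,-0.77,-1],[0.196,0.4006,-0.133,0,0,-0.77,-1],[0.196,0.4006,-0.133,0,0,-0.77,-1]]'
python3 -m handwheel '[[0,0,0,0,0,0,-1],[0,0,0,0,0,0,-1],[0,0,0,0,0,0,-1]]'; python3 look.py w7; python3 - <<'E'
from h import *
d=np.load("w7.npz");I=d["I"]
cv2.imwrite("pics/w7.png",cv2.resize(I[150:290,190:370],None,fx=4.2,fy=4.2,interpolation=cv2.INTER_CUBIC))
E
```

```text
clock: 10.42
position: [546.8, -71.4, 118.9]
ee_rot: [0.961, 0.277, -0.0, -0.0]
contact_force: [2.1, 0.5, 0.6]
gripper_width: 19.2
grasp_force: 58.7
clock: 10.8
position: [546.6, -68.3, 119.1]
ee_rot: [0.961, 0.277, -0.0, -0.0]
contact_force: [0.4, 0.2, -1.0]
gripper_width: 19.1
grasp_force: 58.8
yaw 0.5618511351588298 [546.6 -68.3 119.1] 19.082366367193842 [-4.e-04  2.e-04 -1.e+00]
finger -1 z [-18.8 -17.5] y [-19.1  -0.4]
finger 1 z [-18.6 -16.9] y [ 0.8 17.9]
```

View pics/w7.png

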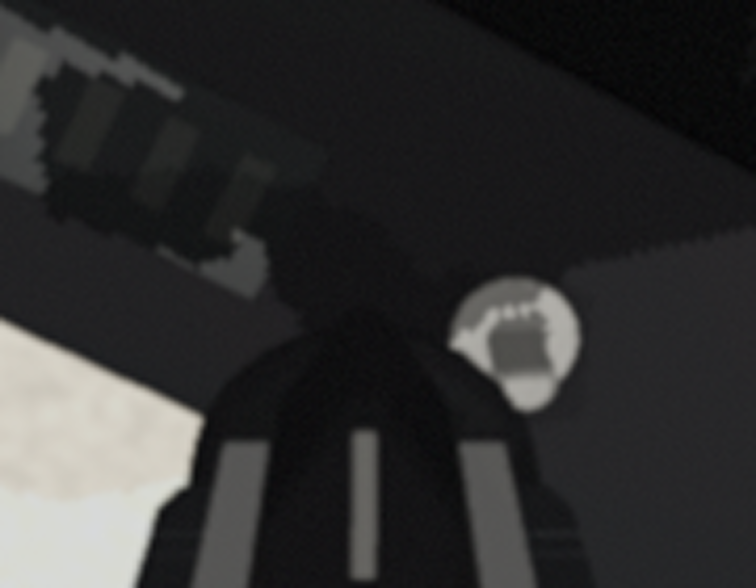

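The knob is held straight. Its line is at crop (365,432–578), the nose tip at about (365,305), and the spindle at (525,345) with its flat parallel to the image rows, so the yaw matches.

```bash
python3 - <<'E'
from h import *
d=np.load("w7.npz");I,D,K,T,pos,rot=[d[k] for k in("I","D","K","T","pos","rot")]
Rm=R.from_quat(rot).as_matrix()
f=lambda a:[(190+(u+.5)/4.2-.5,150+(v+.5)/4.2-.5) for u,v in a]
def tool(a,zt):
    return ((ray(f(a),pos[2]-zt,K,T)-pos)@Rm).round(1)
print("line top end (x~24?) z-46.8",tool([(365,432),(365,578)],-46.8)); print("nose tip z-42.8",tool([(365,305)],-42.8), "nose top z-46.8", tool([(365,305)],-46.8))
fl=[(193,470),(203,420),(240,370),(290,333),(450,340),(500,380),(530,425),(542,470)]
for z in(-12.8,-15.8,-18.8):
    t=tool(fl,z)[:,:2]
    A=np.c_[2*t,np.ones(len(t))];s=np.linalg.lstsq(A,(t**2).sum(1),rcond=None)[0];print("flange",z,s[:2].round(2),"r",np.sqrt(s[2]+s[0]**2+s[1]**2).round(2))
print("pads mid",tool([(222,441),(268,441),(460,441),(506,441)],-21.5))
# depth of knob
Q=np.load("w7_Q.npy")[150:290,190:370];k=Q[(Q[...,2]<-8)&(Q[...,2]>-50)&(abs(Q[...,1])<8)&(Q[...,0]<40)&(Q[...,0]>12)]
for z in(-24,-30,-36,-41,-44): 
    a=k[abs(k[:,2]-z)<2]; print(z,len(a),a[:,0].max().round(1) if len(a) else "", a[:,1].mean().round(1) if len(a) else "")
print("top z",np.percentile(k[:,2],2), "spindle tip", tool([(525,385)],pos[2]-84)[0], "expected",((np.array([553.9,-94.1,84])-pos)@Rm).round(1))
E
```

```text
line top end (x~24?) z-46.8 [[ 23.5  -0.6 -46.8]
 [  7.2  -0.6 -46.8]]
nose tip z-42.8 [[ 35.1  -0.6 -42.8]] nose top z-46.8 [[ 36.6  -0.6 -46.8]]
flange -12.8 [-0.15 -0.45] r 22.05
flange -15.8 [ 1.44 -0.49] r 21.61
flange -18.8 [ 3.   -0.48] r 21.21
pads mid [[ 10.  -17.5 -21.5]
 [ 10.  -12.1 -21.5]
 [ 10.   10.6 -21.5]
 [ 10.   16.1 -21.5]]
-24 89 26.3 -0.1
-30 111 26.3 -0.1
-36 122 26.4 -0.2
-41 131 26.6 0.3
-44 238 26.4 -0.2
top z -47.95130604256636 spindle tip [-8.  25.5 35.1] expected [-7.6 25.7 35.1]
```

```bash
python3 -m handwheel '[[-0.008,0.026,0,0,0,0,-1],[-0.008,0.026,0.02,0,0,0,-1],[-0.008,0.026,0.042,0,0,0,-1],[-0.008,0.026,0.042,0,0,0,-1],[-0.008,0.026,0.042,0,0,0,-1]]'
python3 look.py w8; python3 - <<'E'
from h import *
d=np.load("w8.npz");Rm=R.from_quat(d["rot"]).as_matrix();print("axis->spindle err in tool",((np.array([553.9,-94.1,71])-d["pos"])@Rm-[0.2,-0.4,-12.8]).round(2))
E
```

```text
clock: 11.48
position: [554.7, -95.0, 78.1]
ee_rot: [0.961, 0.277, 0.001, 0.0]
contact_force: [0.2, 0.3, -0.2]
gripper_width: 18.9
grasp_force: 58.8
yaw 0.5619807114845338 [554.7 -95.   78.1] 18.89632782061746 [ 1.3e-03 -3.0e-04 -1.0e+00]
finger -1 z [-18.7 -17. ] y [-19.1  -0.4]
finger 1 z [-18.8 -17.1] y [ 0.8 17.9]
axis->spindle err in tool [-0.43 -0.79 19.88]
```

```bash
python3 -m handwheel '[[-0.0005,-0.0007,0.003,0,0,0,-1],[-0.0005,-0.0007,0.005,0,0,0,-1],[-0.0005,-0.0007,0.007,0,0,0,-1],[-0.0005,-0.0007,0.009,0,0,0,-1],[-0.0005,-0.0007,0.009,0,0,0,-1]]'
```

```text
clock: 12.15
position: [554.3, -95.2, 68.4]
ee_rot: [0.961, 0.277, 0.001, 0.0]
contact_force: [2.6, 1.7, -1.1]
gripper_width: 18.7
grasp_force: 58.9
```

The underside is now below the spindle tip with no axial force, so the bore has entered. A small side push along +x eases it.

```bash
python3 -m handwheel '[[0.0003,0,0.001,0,0,0,-1],[0.0003,0,0.003,0,0,0,-1],[0.0003,0,0.005,0,0,0,-1],[0.0003,0,0.007,0,0,0,-1],[0.0003,0,0.007,0,0,0,-1]]'; python3 -m handwheel '[[0,0,0.001,0,0,0,-1],[0,0,0.003,0,0,0,-1],[0,0,0.003,0,0,0,-1]]'
```

```text
clock: 12.78
position: [554.3, -95.1, 61.4]
ee_rot: [0.961, 0.277, 0.001, 0.0]
contact_force: [4.1, 2.2, 1.1]
gripper_width: 19.1
grasp_force: 59.0
clock: 13.15
position: [554.3, -95.1, 58.5]
ee_rot: [0.961, 0.277, 0.001, 0.0]
contact_force: [4.2, 2.6, 2.5]
gripper_width: 19.4
grasp_force: 59.1
```

```bash
python3 -m handwheel '[[0.0003,0,0.001,0,0,0,-1],[0.0003,0,0.002,0,0,0,-1],[0.0003,0,0.002,0,0,0,-1]]'; python3 -m handwheel '[[0,0,0.001,0,0,0,-1],[0,0,0.002,0,0,0,-1],[0,0,0.002,0,0,0,-1]]'; python3 -m handwheel '[[0,0,0.001,0,0,0,-1],[0,0,0.001,0,0,0,-1]]'; python3 -m handwheel '[[0,0,0.001,0,0,0,-1],[0,0,0.001,0,0,0,-1]]'
```

```text
clock: 13.52
position: [554.3, -95.0, 56.6]
ee_rot: [0.961, 0.277, 0.001, 0.0]
contact_force: [3.2, 3.1, 5.0]
gripper_width: 19.3
grasp_force: 59.3
clock: 13.9
position: [554.3, -95.0, 54.9]
ee_rot: [0.961, 0.277, 0.001, 0.0]
contact_force: [3.3, 2.6, 6.7]
gripper_width: 19.2
grasp_force: 59.6
clock: 14.15
position: [554.3, -95.0, 54.1]
ee_rot: [0.961, 0.277, 0.001, 0.0]
contact_force: [3.0, 2.0, 8.3]
gripper_width: 18.7
grasp_force: 59.7
clock: 14.4
position: [554.4, -95.1, 53.9]
ee_rot: [0.961, 0.277, 0.001, 0.0]
contact_force: [2.5, 3.8, 11.1]
gripper_width: 19.0
grasp_force: 60.5
```

```bash
python3 -m handwheel '[[0,0,0.001,0,0,0,-1],[0,0,0.0015,0,0,0,-1],[0,0,0.0015,0,0,0,-1],[0,0,0.0015,0,0,0,-1]]'; python3 look.py w9; python3 - <<'E'
from h import *
d=np.load("w9.npz");P=cloud(d["D"],d["K"],d["T"]);I=d["I"];Q=np.load("w9_Q.npy")
k=(abs(Q[...,1]+.3)<4)&(Q[...,0]>12)&(Q[...,0]<22)&(Q[...,2]<-35)&(Q[...,2]>-55)
print("knob top z",np.median(P[k][:,2]),"nose x",Q[(abs(Q[...,1])<4)&(Q[...,2]<-30)&(Q[...,2]>-45)&(Q[...,0]<40)][:,0].max())
f=(np.hypot(Q[...,0],Q[...,1]+.3)<21)&(Q[...,0]>12)&(abs(Q[...,1])>8)&(abs(Q[...,1])<18)
print("flange top z",np.percentile(P[f][:,2],[10,50,90]))
a=np.hypot(Q[...,0],Q[...,1])
p=(a>30)&(a<50)&(Q[...,0]>0);print("panel z",np.median(P[p][:,2]))
cv2.imwrite("pics/w9.png",cv2.resize(I[150:290,190:370],None,fx=4.2,fy=4.2))
E
```

```text
clock: 14.9
position: [554.5, -95.1, 53.6]
ee_rot: [0.961, 0.277, 0.001, 0.001]
contact_force: [-0.4, 4.4, 18.3]
gripper_width: 18.7
grasp_force: 61.2
yaw 0.5615057308798785 [554.5 -95.1  53.6] 18.666678808819032 [ 2.3e-03 -8.0e-04 -1.0e+00]
finger -1 z [-10.4 -10.1] y [-59.   -0.8]
finger 1 z [-10.2 -10. ] y [ 0.8 58.6]
knob top z 100.81049962579405 nose x 26.567237046393
flange top z [ 80.64192023 145.19006664 162.14558272]
panel z 130.20413998492464
```

View pics/w9.png

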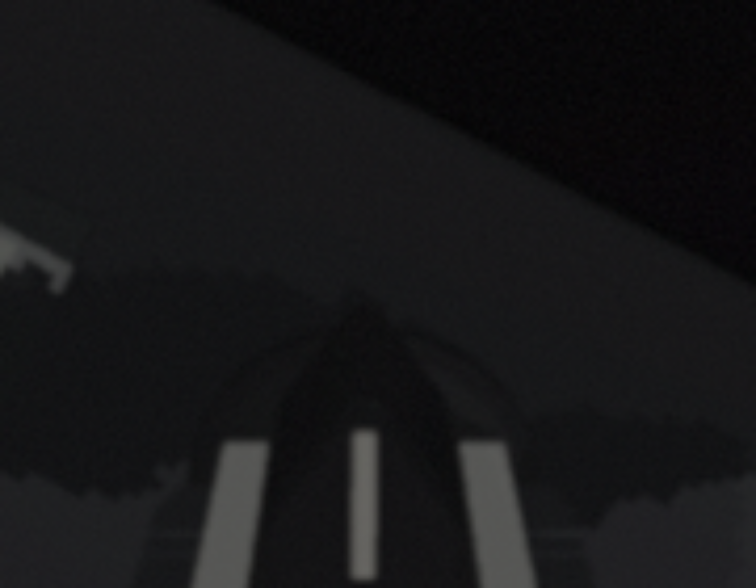

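The knob is in the grip unshifted and low on the panel. Its top is at z 100.8, against 101 expected when fully pressed, and the force is 18 N with z stalled. Handing in.

```bash
python3 -c "
from bench import job_done
print(job_done())"
```

```text
the job is handed in; nothing more can be done
None
```

I pressed the wake button fully down and let it come back up, then fitted the smallest knob on the spindle, and handed the job in at about 15 s with the gripper still holding it fully pressed in; no verdict came back.

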